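# Set the blowing nozzle over the bottle with the thumbwheel, then lock it

### The arm

A 6-joint arm with a two-finger parallel gripper is mounted at the origin on the work surface. World frame = base frame: x ahead of the robot, y to its left, z up, the work surface at z = 0. Lengths are in m, angles in rad, forces in N, time in s.
With the tool pointing down it reaches from about 0.25 to 0.8 m from the base axis. Payload 3.9 kg.
Tool frame: the origin (TCP) lies on the mounting face of the last link; the fingertips stand 173 mm ahead of it and the grasp point (between the pads) lies 155 mm ahead of it; z points along the fingers, x is the direction in which the jaws open and shut, and the axes are right-handed (so a half turn about z gives the same grasp; the last joint's range is limited). The gripper opens to 85 mm and grips with 20 to 120 N. Pads are 22 mm wide; open, the fingers measure 114 mm over their backs; the gripper's body (76 mm by 85 mm) begins 54 mm behind the grasp point. The pads swing forward as they close: fully open they stand 13 mm farther back than shut.
Start: joints at [1.202, 0.26, -0.138, 1.173, 0, 1.571], TCP at [0.189, 0.49, 0.405] pointing down, gripper open.
Joint ranges: [-2.78, 2.78], [-0.83, 1.72], [-1.28, 1.37], [-1.9, 2.12], [-1.57, 1.48], [-3.14, 3.14]. Speed limits (rad/s): [2.57, 2.57, 3.14, 3.14, 3.14, 3.14].

### API

Orientations are given as [roll, pitch, yaw] about the fixed x, y, z axes, in that order (R = Rz(yaw) Ry(pitch) Rx(roll)).
In Python, from cell import readout, vision, r gives the robot as it stands. The module is installed in compiled form; this text tells all that it offers.
- The arm moves only by the tool drive_tool, never from a script. Its argument "targets" is a list of rows, each a list of 3 entries, a list of its own where there are three numbers: the shift along the tool's x, y, z in mm, then the turn about the tool's z in rad, then the gripper command: -1 is shut, 1 is fully open, values between are in proportion. A call has 1 to 10 rows; each row is the pose to reach, as a shift and turn from the pose commanded when the call began, along the tool's axes at that moment; what a row does not reach only later rows make up. A row lasts 1/12 s, in which the tool goes at most 41.7 mm and 7.16 degrees, less where a joint would pass 70% of its speed; a pose out of reach is approached as far as the arm can. A call with a gripper value outside its range is refused whole. The fingers move at their own pace and stop on an object; "grip_force" is the grip in N (left out, the last holds). Time passes only in rows, so rows that repeat a pose let the fingers close. It gives the time, the measured TCP pose, the force and the opening at its end, in the units of the state.
- readout.get_state(): the state, without advancing time (a new reading comes with each control period).
- vision.camera(name): name is "scene" or "side" or "wrist"; returns a dict with "image" (400x640x3 uint8, red, green, blue), "depth" (400x640 float32, m along the optical axis (not along the pixel's ray), 0 where there is no reading), "fovy" (degrees; the focal length in pixels is half the picture's height over the tangent of half this angle, whatever the lens; pixels are square), "cx", "cy" (the principal point, pixels), "R" (3x3) and "t" (3): a world point X has camera coordinates R X + t. Camera axes: x right, y down, z forward; pixel columns grow to the right and rows downward; lengths in m; the calibration is good to about 2 mm. A picture is of the moment at which its call begins.
- r.job_done(): hands the job in, once; it reports no verdict.
The state is a dict: "time": time; "q": joint angles; "qd": joint speeds; "effort": joint torques, N m; "tcp_pos": TCP position; "ee_rot": TCP orientation; "force": force on the tool from outside, world axes, zero at the start; "ft_torque": the same for the moment, N m; "gripper_width": finger opening in m.
Only numpy, scipy, OpenCV 4.12 (cv2) and the standard library are available. Lean on these libraries where they do the work, as an engineer would, in place of code of your own. Each camera call takes 0.05 s, during which the arm holds its last target.

### The job

On the white board, roll the small ribbed thumbwheel with a fingertip until the air nozzle on the rail stands centred over the mouth of the narrow-necked bottle (not the wide-mouthed jar). Then turn the hex clamp nut by hand clockwise, seen from above, as far as it goes to lock the setting, and let go. Move the nozzle carriage only by the wheel, without touching it, and leave the bottle, the jar and everything else on the bench where they are.

Things in the scene. Friction and masses are not known exactly. Their poses are not given: they have to be found in the camera images.
- rig: fixed white board 360 x 360 x 12 mm on the bench, yaw within 0.25 rad. Origin on the bench surface; x away from the robot, y left, z up. In its frame: board x -175..185, y +-180 mm; a low bed with two grey blocks at x = -115 mm; at x = +100 mm a rail along y (top 199 mm above the bench) on posts at y = +-150 mm; bottle and jar at x = +155 mm, one left and one right of the middle.
- wheel_unit: grey block 76 x 76 mm that carries the thumbwheel, fixed at rig x = -115 mm, y = +70 or -70 mm (changes each time). Its flat top is 64 mm above the bench. Origin: centre of its underside; axes as the rig's.
- clamp_unit: the same kind of block with the clamp nut on it, at the other of the two places. Its top is 64 mm above the bench, with a 44 mm washer on it (top 67 mm). Origin: centre of its underside; axes as the rig's.
- wheel_top (a point): top of the thumbwheel, 70 mm above the bench, axes as the rig's. Ribbed dark wheel, radius 25, width 14 mm, level axle along the rig's x. Only its upper 6 mm stand out of the block, too little to pinch. Press on top with a fingertip (5 to 15 N) and drag along the rig's y: it follows by friction (drag about 1 N) and stays where left; about 20 mm a stroke, lift and repeat.
- thumbwheel (a joint): angle of the thumbwheel, rad; 0 at the start, stops at +-2.4. Positive: its top rolls to the rig's +y. 1 rad moves the nozzle 30 mm to the rig's +y (25 mm of rim travel gives 30 mm of nozzle travel the same way).
- nozzle_tip (a point): lower end of the brass nozzle tube (8 mm diameter, 40 mm long, pointing down), 145 mm above the bench. It hangs from the far side of the grey carriage on the rail, at rig x = +155 mm, and moves along the rig's y, +-72 mm about the middle; at the start it is in the middle (y = 0).
- carriage: grey block 44 x 40 x 36 mm on the rail with the arm that bears the nozzle; driven by the thumbwheel. Origin in the rail's middle height. Not to be touched.
- bottle: narrow-necked green glass bottle, 56 mm diameter, 120 mm tall, neck about 30 mm; stands loose and upright on the board. Origin at the centre of its underside.
- bottle_mouth (a point): centre of the mouth of the bottle (opening 22 mm), at the top of its neck, 132 mm above the bench. 33 to 53 mm from the nozzle at the start, to the left or to the right.
- jar: wide-mouthed green glass jar, 60 mm diameter, 85 mm tall, mouth 50 mm; stands loose on the board beside the bottle. Origin at the centre of its underside.
- clamp_nut (a joint): angle of the captive clamp nut, rad; grows clockwise seen from above. Starts loose between 0 and 0.35; hard stop (tight) at 1.2. It turns with even friction of about 0.06 N m and does not rise or sink.
- nut_top (a point): centre of the top of the clamp nut, 89 mm above the bench. Plain steel hexagon 28 mm across flats, 22 mm tall, upright axis, standing on the washer; a 16 mm stud stands 8 mm out of its top. This point's axes turn with the nut: flats face its own +y and -y and every 60 degrees from there. 25 N of grip holds it well.
- spool: loose wire spool lying flat, 68 mm diameter, 40 mm tall, red winding; bystander. Origin: centre of underside.
- spool2: the same kind of spool, yellow winding; bystander. Origin: centre of underside.
- screwdriver: loose screwdriver on the bench; bystander.
- spanner: loose flat spanner on the bench; bystander, not needed.
- parts_tray: loose open plastic tray 120 x 170 x 50 mm; bystander. Origin: centre of underside.
- tape_roll: loose roll of tape, 90 mm diameter, 22 mm tall; bystander. Origin: centre of underside.
There are look-alikes about, which are no part of the job. Leave any red or yellow look-alike of the bottle alone.

How it is judged:
By the outcome, as a careful person would: the job done as asked, in the order asked, and still so for the second after the job is handed in, with the robot touching nothing.
It also fails if it takes over 48 s, if anything falls off the work surface, if the arm or the gripper's body presses on something with over 40 N, if the wrist force passes 120 N, or if a joint passes its speed limit or range.

## Working session

There is one attempt and no reset: what is moved stays moved. The work goes in short steps, Python scripts to look and compute and a tool call to move; the robot and the scene stay as the last step left them, time stands still between calls to the robot, and variables do not carry over. Pictures are saved under pics/ and viewed, and the job is handed in when it is done.

Besides the shell and the picture viewer there is one more tool, called as a command line: name --argument value ..., lists and objects as JSON in quotes. drive_tool: Moves the arm, as the interface text tells. Its arguments: {"type":"object","properties":{"targets":{"type":"array"},"grip_force":{"type":"number"}},"required":["targets"]}

```bash
mkdir -p pics; cat > h.py <<'E'
import numpy as np, cv2
from cell import readout, vision, r
def cam(n,save=None):
    c=vision.camera(n)
    np.savez('last_%s.npz'%n,**{k:np.array(v) for k,v in c.items()})
    if save: cv2.imwrite('pics/'+save+'.png',c['image'][:,:,::-1])
    return c
def load(n):
    return dict(np.load('last_%s.npz'%n))
def ray(c,u,v):
    f=200/np.tan(np.radians(float(c['fovy']))/2)
    d=np.array([(u-float(c['cx']))/f,(v-float(c['cy']))/f,1.])
    return -c['R'].T@c['t'], c['R'].T@d
def px(c,u,v,z=None):
    o,d=ray(c,u,v)
    if z is None: s=float(c['depth'][int(round(v)),int(round(u))])
    else: s=(z-o[2])/d[2]
    return o+s*d
def proj(c,X):
    f=200/np.tan(np.radians(float(c['fovy']))/2)
    p=c['R']@np.array(X)+c['t']; return [f*p[0]/p[2]+float(c['cx']),f*p[1]/p[2]+float(c['cy'])]
def crop(c,u0,v0,u1,v1,k,name):
    im=c['image'][v0:v1,u0:u1,::-1]
    cv2.imwrite('pics/'+name+'.png',cv2.resize(im,None,fx=k,fy=k,interpolation=cv2.INTER_CUBIC))
E
python3 - <<'E'
from h import *
for n in ['scene','side','wrist']:
    c=cam(n,n+'0'); print(n,c['fovy'],c['cx'],c['cy'],-c['R'].T@c['t'])
print(readout.get_state())
E
```

```text
scene 47.396374722467996 321.21815570355693 193.05053589876692 [1.20544413 0.6863263  1.12719243]
side 46.2706005899611 323.18465512148043 204.91076898723983 [ 0.4589004  -1.35078305  1.10323024]
wrist 64.51169941488651 315.1452159427124 198.60754545980004 [0.12164939 0.51493163 0.37199708]
{'time': 0.15, 'q': array([ 1.20200259e+00,  2.60566146e-01, -1.39089329e-01,  1.17272675e+00,
       -3.47818280e-05,  1.57081614e+00]), 'qd': array([ 0.00106376, -0.00041261,  0.00405776,  0.00059217,  0.00092086,
        0.00032433]), 'effort': array([ 8.83955618e-04, -4.06005728e+01,  2.54166359e+01,  1.26664859e-02,
        1.22975398e-04, -7.47315255e-06]), 'tcp_pos': array([0.18916545, 0.48944806, 0.40403232]), 'ee_rot': array([3.14155784e+00, 1.58589670e-03, 1.20198278e+00]), 'force': array([-0.40345187,  0.10631673, -1.20490608]), 'ft_torque': array([ 0.03268261, -0.0138543 ,  0.01578217]), 'gripper_width': 0.08540613477056484}
```

View pics/scene0.png

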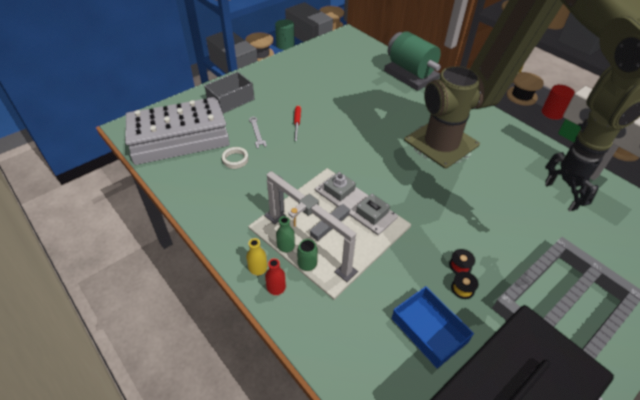

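View pics/side0.png

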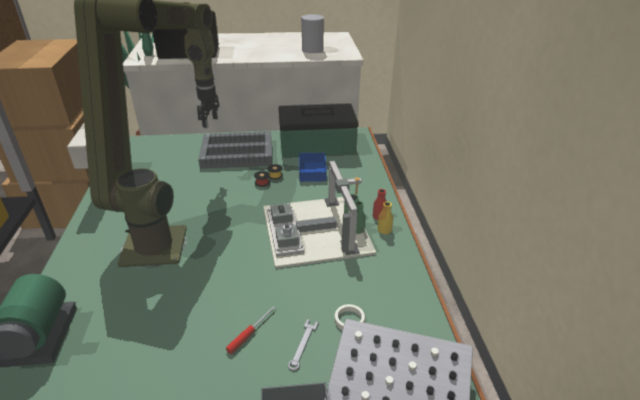

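View pics/wrist0.png

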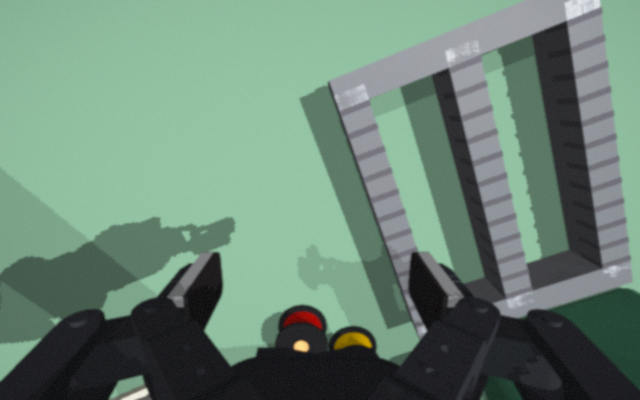

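```bash
python3 - <<'E'
from h import *
c=load('scene'); crop(c,230,160,420,300,4,'sc1')
c=load('side'); crop(c,255,155,405,270,5,'si1')
E
```

```text
(no output)
```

View pics/sc1.png

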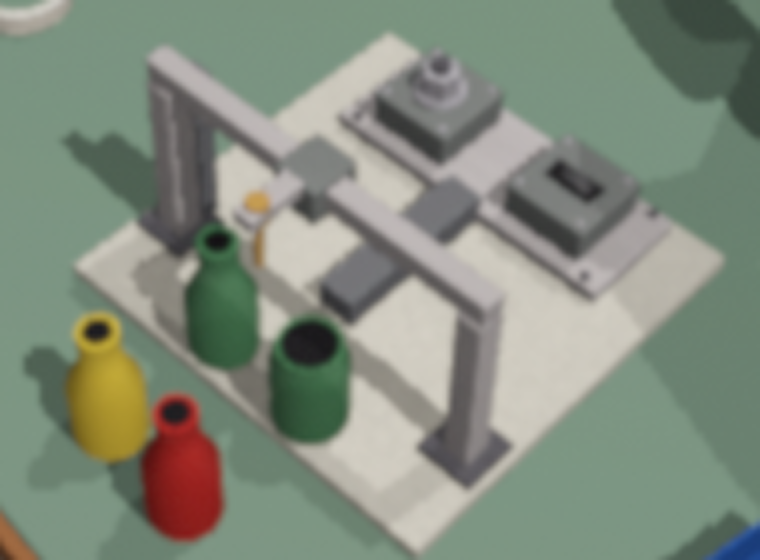

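View pics/si1.png

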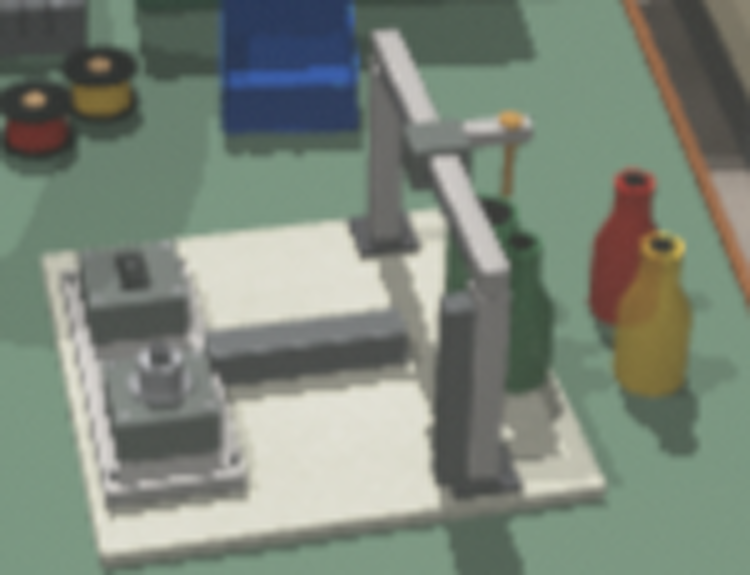

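```bash
python3 - <<'E'
from h import *
s=load('scene'); d=load('side')
def tri(a,b):
    o1,d1=ray(s,*a);o2,d2=ray(d,*b)
    A=np.c_[d1,-d2];k=np.linalg.lstsq(A,o2-o1,rcond=None)[0]
    p,q=o1+k[0]*d1,o2+k[1]*d2
    return (p+q)/2*1000,np.linalg.norm(p-q)*1000
S=lambda x,y:(230+x/4-.4,160+y/4-.4); D=lambda x,y:(255+x/5-.4,155+y/5-.4)
for n,p,q in [('c-x-y',S(390,35),D(100,560)),('c-x+y',S(722,260),D(42,257)),('c+x-y',S(75,265),D(603,492)),
  ('mouth',S(217,240),D(525,243)),('noztop',S(257,203),D(511,120)),('nut stud',S(442,62),D(160,353)),('wheel',S(576,180),D(131,268))]:
    print(n,tri(p,q))
P={k:px(s,*S(*v),.012) for k,v in dict(a=(390,35),b=(722,260),c=(415,555),d=(75,265)).items()}
print(P)
e1=P['d']-P['a'];e2=P['c']-P['b'];e3=P['b']-P['a'];e4=P['c']-P['d']
print([np.arctan2(e[1],e[0]) for e in (e1,e2)],[np.arctan2(-e[0],e[1]) for e in (e3,e4)],[np.linalg.norm(e) for e in (e1,e2,e3,e4)])
yaw=np.mean([np.arctan2(e[1],e[0]) for e in (e1,e2)]+[np.arctan2(-e[0],e[1]) for e in (e3,e4)])
cen=np.mean(list(P.values()),0); R=np.array([[np.cos(yaw),-np.sin(yaw)],[np.sin(yaw),np.cos(yaw)]])
o=cen[:2]-R@[.005,0]; print(yaw,o)
print('wheel',o+R@[-.115,.07],'nut',o+R@[-.115,-.07])
for n,p,z in [('mouth',S(217,240),.132),('noz',S(257,203),.185),('nut',S(442,62),.097),('wheel',S(576,180),.07)]:
    print(n,R.T@(px(s,*p,z)[:2]-o))
for n,p,z in [('mouth',D(525,243),.132),('noz',D(511,120),.185),('nut',D(160,353),.097),('wheel',D(131,268),.07)]:
    print(n,R.T@(px(d,*p,z)[:2]-o))
E
```

```text
c-x-y (array([ 431.02534583, -159.64598596,    7.57281154]), np.float64(1.6206646311125656))
c-x+y (array([393.72995852, 198.41747035,   9.03077299]), np.float64(1.2319289490397913))
c+x-y (array([ 787.86197725, -122.19663783,    6.69014571]), np.float64(0.22672166419983122))
mouth (array([746.4568105 ,  12.36005255, 131.56530029]), np.float64(2.93258653846165))
noztop (array([741.01091428,  56.49045626, 208.59083444]), np.float64(0.3352007220755867))
nut stud (array([479.38137338, -44.64229917,  94.06964993]), np.float64(2.4095921561623355))
wheel (array([463.86897107,  97.34924537,  66.14159451]), np.float64(0.5493963216856151))
{'a': array([ 0.43317674, -0.15626826,  0.012     ]), 'b': array([0.39660544, 0.19965655, 0.012     ]), 'c': array([0.75366768, 0.23984012, 0.012     ]), 'd': array([ 0.78973111, -0.11833499,  0.012     ])}
[np.float64(0.10598978771041254), np.float64(0.11206788655192831)] [np.float64(0.10239074898877873), np.float64(0.10034838548094865)] [np.float64(0.35856652099626396), np.float64(0.35931624497425946), np.float64(0.35779872887636394), np.float64(0.35998608612521)]
0.10519920218301705 [0.58832289 0.04069833]
wheel [0.46660828 0.09823574] nut [ 0.48130901 -0.0409903 ]
mouth [ 0.15307    -0.04406405]
noz [ 0.14011578 -0.01520928]
nut [-0.11639126 -0.07139251]
wheel [-0.11460005  0.07120044]
mouth [ 0.15525354 -0.04640733]
noz [0.1646656  0.03592901]
nut [-0.11683545 -0.07827775]
wheel [-0.11860679  0.06431948]
```

drive_tool --targets '[[[-389,463,44],1.097,1],[[-389,463,44],1.097,1],[[-389,463,44],1.097,1],[[-389,463,44],1.097,1],[[-389,463,44],1.097,1],[[-389,463,44],1.097,1],[[-389,463,44],1.097,1],[[-389,463,44],1.097,1],[[-389,463,44],1.097,1],[[-389,463,44],1.097,1]]'

```text
time: 0.98
tcp_pos: [0.3899, 0.1236, 0.3744]
ee_rot: [-3.141, -0.0, 0.102]
force: [0.4, 1.0, 0.4]
gripper_width: 0.0854
```

drive_tool --targets '[[[72,165,14],0,1],[[72,165,14],0,1],[[72,165,14],0,1],[[72,165,14],0,1],[[72,165,14],0,1],[[72,165,14],0,1],[[72,165,14],0,1]]'

```text
time: 1.57
tcp_pos: [0.4783, -0.0313, 0.3599]
ee_rot: [-3.141, 0.002, 0.103]
force: [0.1, -0.0, -0.4]
gripper_width: 0.0856
```

```bash
python3 - <<'E'
from h import *
c=cam('wrist','w1'); print(-c['R'].T@c['t'],c['R']); s=readout.get_state(); print(s['tcp_pos'],s['ee_rot'],s['time'])
E
```

```text
[0.470556   0.03997719 0.32807809] [[ 0.99456907  0.10405854 -0.00204781]
 [ 0.1003718  -0.95375637  0.28332718]
 [ 0.0275295  -0.28199399 -0.95902112]]
[ 0.4779471  -0.03048021  0.3601258 ] [-3.14059268e+00  1.60638810e-03  1.04848004e-01] 1.6167
```

View pics/w1.png

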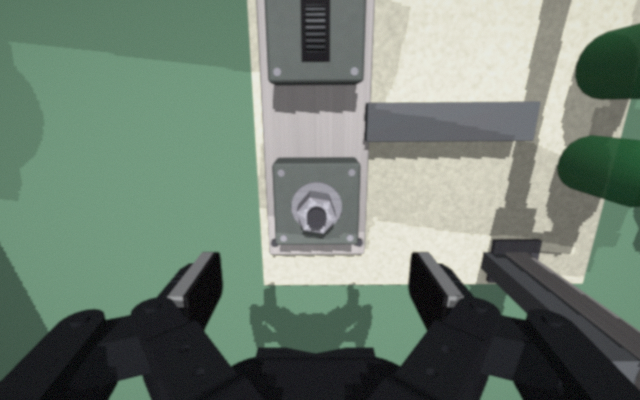

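```bash
python3 - <<'E'
from h import *
c=load('wrist'); crop(c,270,155,365,250,8,'w1n'); crop(c,260,0,375,90,6,'w1w')
E
```

```text
(no output)
```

View pics/w1n.png

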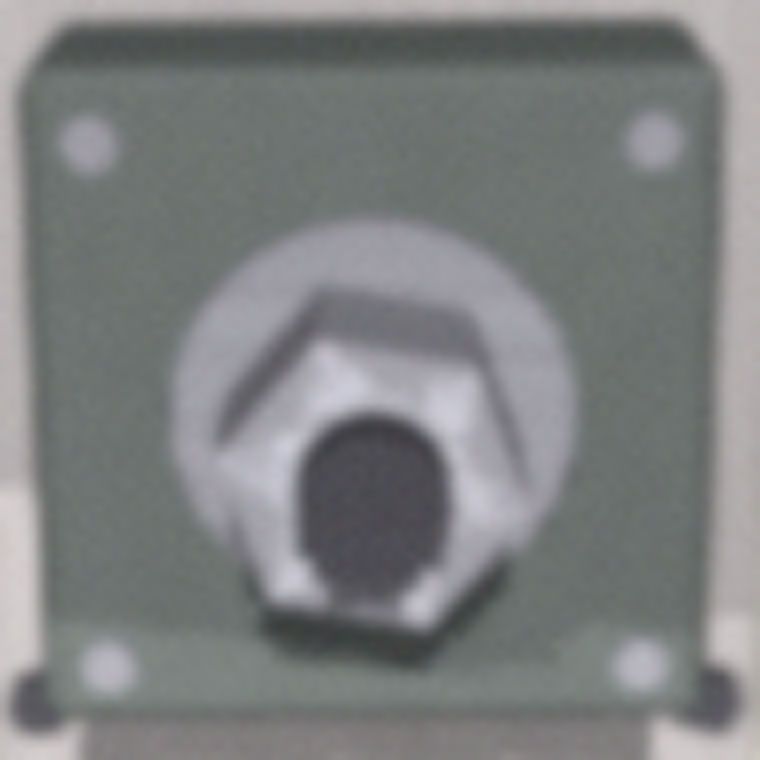

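View pics/w1w.png

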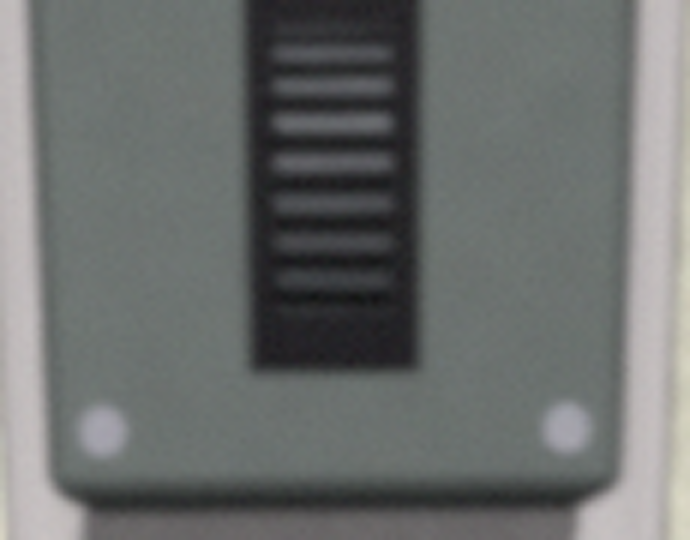

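```bash
python3 - <<'E'
from h import *
c=load('wrist')
N=lambda x,y:(270+x/8-.44,155+y/8-.44); W=lambda x,y:(260+x/6-.42,y/6-.42)
h=np.array([px(c,*N(*p),.089)[:2] for p in [(222,460),(325,340),(480,355),(528,500),(430,630),(275,610)]])
cc=h.mean(0); print('nut',cc, (np.linalg.norm(h-cc,axis=1)*1000).round(1))
a=np.unwrap(np.arctan2(*(h-cc).T[::-1])); print('corners mod 60',np.degrees(a).round(1), (np.degrees(a)%60).round(1))
sc=np.array([px(c,*N(*p),.064)[:2] for p in [(90,145),(655,140),(640,665),(107,667)]])
print('screws c',sc.mean(0),[np.arctan2(*(sc[1]-sc[0])[::-1]),np.arctan2(*(sc[2]-sc[3])[::-1])])
print('stud top',px(c,*N(374,490),.097))
w=np.array([px(c,*W(*p),.064)[:2] for p in [(103,432),(567,428)]]);e=w[1]-w[0];print(w,np.arctan2(e[1],e[0]),w.mean(0))
print('wheel slot', px(c,*W(335,370),.064), px(c,*W(333,160),.07), 'depth',px(c,*W(150,200)),px(c,*N(200,150)))
print(np.linalg.norm(sc[1]-sc[0]),np.linalg.norm(sc[3]-sc[0]))
E
```

```text
nut [ 0.48002483 -0.04382761] [15.6 15.8 16.8 15.2 16.6 17. ]
corners mod 60 [ 176.7  114.7   58.9   -0.4  -64.9 -121.2] [56.7 54.7 58.9 59.6 55.1 58.8]
screws c [ 0.47974099 -0.04437395] [np.float64(0.11367975325069528), np.float64(0.10919942770275735)]
stud top [ 0.47952667 -0.04166076  0.097     ]
[[0.4377511  0.06157313]
 [0.49743938 0.0682916 ]] 0.11208749614996526 [0.46759524 0.06493236]
wheel slot [0.4668617  0.07207427 0.064     ] [0.46423444 0.09485989 0.07      ] depth [0.44160951 0.08946192 0.06298604] [ 0.45836834 -0.01749772  0.06275862]
0.059902569261031144 0.05993355901654362
```

drive_tool --targets '[[[0,-40,5],0,-1],[[0,-80,20],0,-1],[[0,-115,50],0,-1],[[0,-135,85],-0.005,-1],[[0,-135,100],-0.005,-1],[[0,-135,105],-0.005,-1],[[0,-135,105],-0.005,-1],[[0,-135,105],-0.005,-1]]' --grip_force 30

```text
time: 2.28
tcp_pos: [0.4642, 0.1039, 0.2563]
ee_rot: [3.142, -0.001, 0.111]
force: [0.6, -0.2, -0.6]
gripper_width: -0.0002
```

```bash
python3 - <<'E'
from h import *
c=cam('wrist','w2'); s=readout.get_state(); print(s['tcp_pos'],s['ee_rot'],s['time'],s['q'],s['force'],s['gripper_width'])
E
```

```text
[0.46481403 0.10357769 0.25683898] [-3.14142726e+00 -2.11481479e-03  1.10295061e-01] 2.3333 [ 2.19274812e-01  2.94514516e-01 -5.10821380e-01  7.63340172e-01
 -6.56015448e-05  1.67977583e+00] [ 0.4851061  -0.89480328 -0.35455801] -8.766850934276683e-05
```

View pics/w2.png

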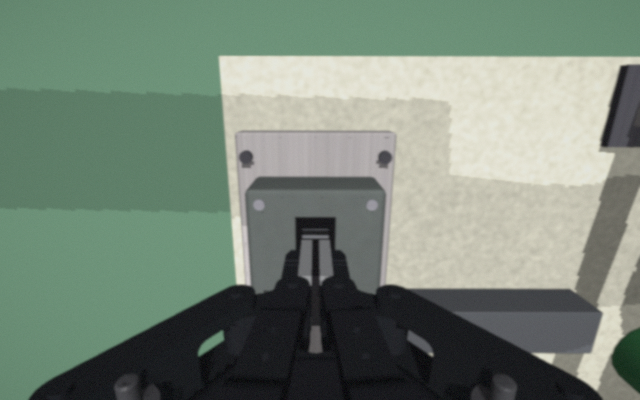

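drive_tool --targets '[[[0,0,7],0,-1],[[0,0,11],0,-1],[[0,0,13],0,-1],[[0,0,13],0,-1]]'

```text
time: 2.67
tcp_pos: [0.4648, 0.103, 0.2433]
ee_rot: [-3.142, -0.001, 0.109]
force: [-1.5, -0.7, 5.1]
gripper_width: -0.0001
```

drive_tool --targets '[[[0,0,1],0,-1],[[0,0,1],0,-1]]'

```text
time: 2.83
tcp_pos: [0.4648, 0.103, 0.2431]
ee_rot: [-3.141, -0.002, 0.109]
force: [-3.1, -1.3, 12.1]
gripper_width: -0.0
```

drive_tool --targets '[[[0,3,0.8],0,-1],[[0,6,0.8],0,-1],[[0,9,0.8],0,-1],[[0,12,0.8],0,-1],[[0,15,0.8],0,-1],[[0,18,0.8],0,-1],[[0,18,0.8],0,-1]]'

```text
time: 3.42
tcp_pos: [0.4668, 0.0848, 0.2427]
ee_rot: [3.142, -0.002, 0.109]
force: [-3.4, -2.0, 15.6]
gripper_width: -0.0002
```

```bash
python3 - <<'E'
from h import *
c=cam('scene','s2'); crop(c,230,160,420,300,4,'s2c')
E
```

```text
(no output)
```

View pics/s2c.png

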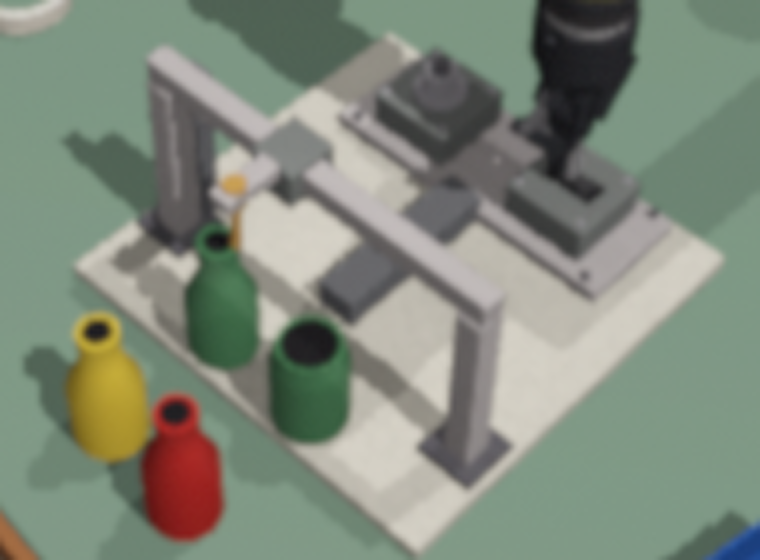

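drive_tool --targets '[[[0,0,-6],0,-1],[[0,-9,-8],0,-1],[[0,-18,-8],0,-1],[[0,-18,-4],0,-1],[[0,-18,-1],0,-1],[[0,-18,-0.3],0,-1],[[0,-18,-0.3],0,-1]]'

```text
time: 4.05
tcp_pos: [0.4647, 0.1044, 0.2427]
ee_rot: [-3.139, -0.002, 0.111]
force: [-5.2, 2.6, 20.5]
gripper_width: 0.0005
```

drive_tool --targets '[[[0,0,-0.7],0,-1],[[0,0,-0.7],0,-1]]'

```text
time: 4.22
tcp_pos: [0.4647, 0.1043, 0.2429]
ee_rot: [-3.139, -0.002, 0.111]
force: [-1.6, 3.0, 14.6]
gripper_width: 0.0004
```

drive_tool --targets '[[[0,3,-0.2],0,-1],[[0,6,-0.2],0,-1],[[0,9,-0.2],0,-1],[[0,12,-0.2],0,-1],[[0,15,-0.2],0,-1],[[0,17,-0.2],0,-1],[[0,17,-0.2],0,-1]]'

```text
time: 4.8
tcp_pos: [0.4666, 0.0865, 0.243]
ee_rot: [-3.141, -0.002, 0.11]
force: [-3.1, -0.8, 15.5]
gripper_width: 0.0002
```

```bash
python3 - <<'E'
from h import *
c=cam('scene','s3'); crop(c,270,190,320,240,12,'s3c')
c=cam('side','d3'); crop(c,330,165,380,225,10,'d3c')
E
```

```text
(no output)
```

View pics/s3c.png

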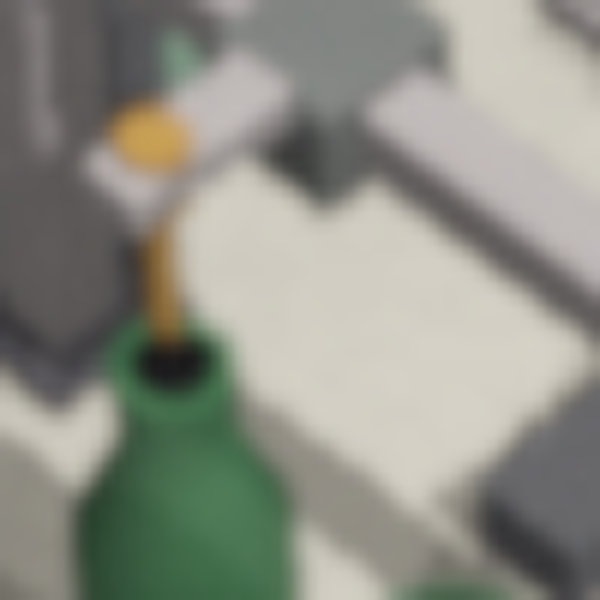

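View pics/d3c.png

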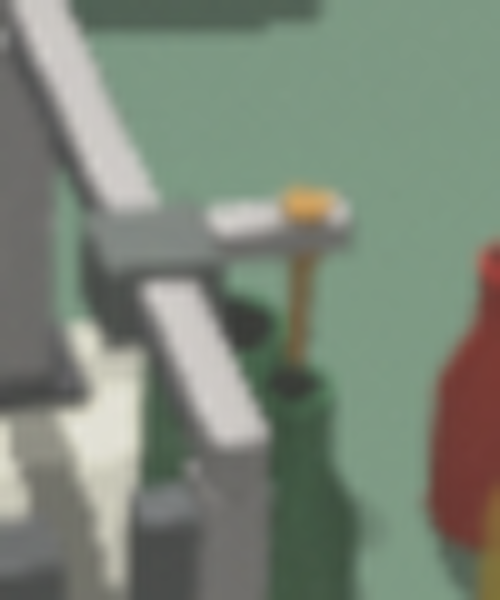

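```bash
python3 - <<'E'
from h import *
s=load('scene'); d=load('side')
def tri(a,b):
    o1,d1=ray(s,*a);o2,d2=ray(d,*b)
    A=np.c_[d1,-d2];k=np.linalg.lstsq(A,o2-o1,rcond=None)[0]
    p,q=o1+k[0]*d1,o2+k[1]*d2
    return (p+q)/2,np.linalg.norm(p-q)*1000
S=lambda x,y:(270+x/12-.46,190+y/12-.46); D=lambda x,y:(330+x/10-.45,165+y/10-.45)
yaw=.11;R=np.array([[np.cos(yaw),-np.sin(yaw)],[np.sin(yaw),np.cos(yaw)]]);o=np.array([.5866,.0385])
M=tri(S(175,363),D(298,382)); C=tri(S(150,138),D(308,205)); T=tri(S(171,345),D(296,362))
for n,m in (('mouth',M),('cap',C),('tip',T)): print(n,m[0],m[1],R.T@(m[0][:2]-o))
for cname,c,f,p in (('s',s,12,(270,190)),('d',d,10,(330,165))):
  for dy in (-3,0,3):
    for z in (.132,.145,.170,M[0][2]+.013,C[0][2]):
        X=np.r_[M[0][:2]+R@[0,dy/1000],z]; u=proj(c,X); print(cname,dy,z,[round((u[i]-p[i])*f+5.5) for i in (0,1)])
E
```

```text
mouth [0.74618613 0.0139706  0.13228715] 2.0827348738172184 [ 0.15592881 -0.04190024]
cap [0.74596828 0.01134891 0.20980724] 0.09245413835343277 [ 0.15542447 -0.04448217]
tip [0.74618699 0.01465736 0.14021548] 0.11773843274795229 [ 0.15600506 -0.04121772]
s -3 0.132 [162, 359]
s -3 0.145 [160, 323]
s -3 0.17 [155, 253]
s -3 0.14528715399111897 [160, 322]
s -3 0.20980724388366717 [147, 138]
s 0 0.132 [171, 365]
s 0 0.145 [169, 330]
s 0 0.17 [164, 260]
s 0 0.14528715399111897 [169, 329]
s 0 0.20980724388366717 [156, 145]
s 3 0.132 [180, 372]
s 3 0.145 [177, 337]
s 3 0.17 [173, 267]
s 3 0.14528715399111897 [177, 336]
s 3 0.20980724388366717 [166, 152]
d -3 0.132 [298, 387]
d -3 0.145 [301, 358]
d -3 0.17 [304, 300]
d -3 0.14528715399111897 [301, 357]
d -3 0.20980724388366717 [311, 207]
d 0 0.132 [296, 383]
d 0 0.145 [298, 353]
d 0 0.17 [302, 296]
d 0 0.14528715399111897 [298, 353]
d 0 0.20980724388366717 [308, 202]
d 3 0.132 [294, 378]
d 3 0.145 [296, 349]
d 3 0.17 [300, 291]
d 3 0.14528715399111897 [296, 348]
d 3 0.20980724388366717 [306, 197]
```

drive_tool --targets '[[[0,0,-40],0,-1],[[0,0,-80],0,-1],[[0,0,-120],0,-1],[[30,10,-150],0,-1],[[65,25,-177],0,-1],[[100,45,-177],0,-1],[[138,65,-177],0,-1],[[175,85,-177],0,-1],[[210,100,-177],0,-1],[[240,118,-177],0,-1]]'

```text
time: 5.73
tcp_pos: [0.7199, -0.0048, 0.4171]
ee_rot: [-3.141, 0.001, 0.111]
force: [0.7, 0.4, -0.2]
gripper_width: 0.0001
```

drive_tool --targets '[[[24,18,0],0,-1],[[24,18,0],0,-1],[[24,18,0],0,-1]]'

```text
time: 5.98
tcp_pos: [0.745, -0.0205, 0.415]
ee_rot: [-3.141, 0.004, 0.109]
force: [-0.8, 0.2, 0.4]
gripper_width: -0.0
```

```bash
python3 - <<'E'
from h import *
c=cam('wrist','w4'); s=readout.get_state(); print(s['tcp_pos'],s['ee_rot'],s['time'],-c['R'].T@c['t'])
E
```

```text
[ 0.74389705 -0.01977905  0.41641723] [-3.14086982  0.00356184  0.10971995] 6.0333 [0.73674329 0.05064244 0.3831456 ]
```

View pics/w4.png

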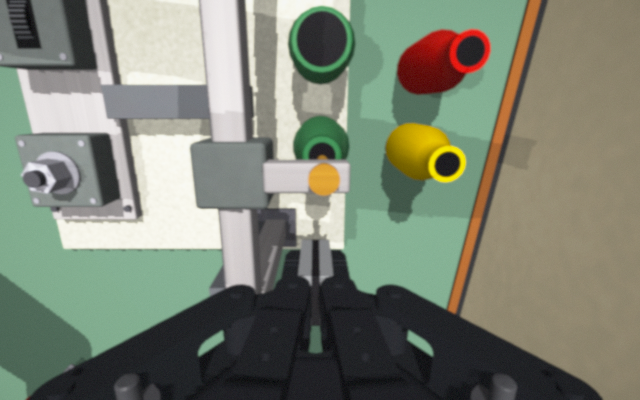

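drive_tool --targets '[[[0,-35,0],0,-1],[[0,-65,0],0,-1],[[0,-65,0],0,-1],[[0,-65,0],0,-1]]'

```text
time: 6.37
tcp_pos: [0.7349, 0.0476, 0.4197]
ee_rot: [-3.142, 0.0, 0.114]
force: [0.3, -1.2, 0.4]
gripper_width: 0.0001
```

```bash
python3 - <<'E'
from h import *
c=cam('wrist','w5'); s=readout.get_state(); print(s['tcp_pos'],s['ee_rot'],s['time'],-c['R'].T@c['t'])
crop(c,270,140,370,240,8,'w5c')
E
```

```text
[0.73519438 0.0463544  0.41974288] [ 3.14110975e+00 -2.29470097e-05  1.12428624e-01] 6.4167 [0.72635939 0.11877033 0.38782177]
```

View pics/w5.png

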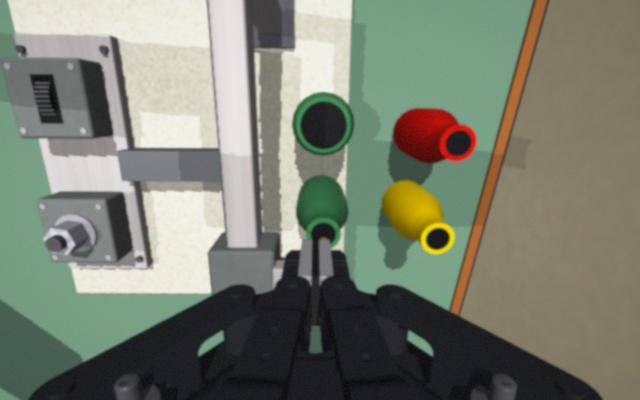

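View pics/w5c.png

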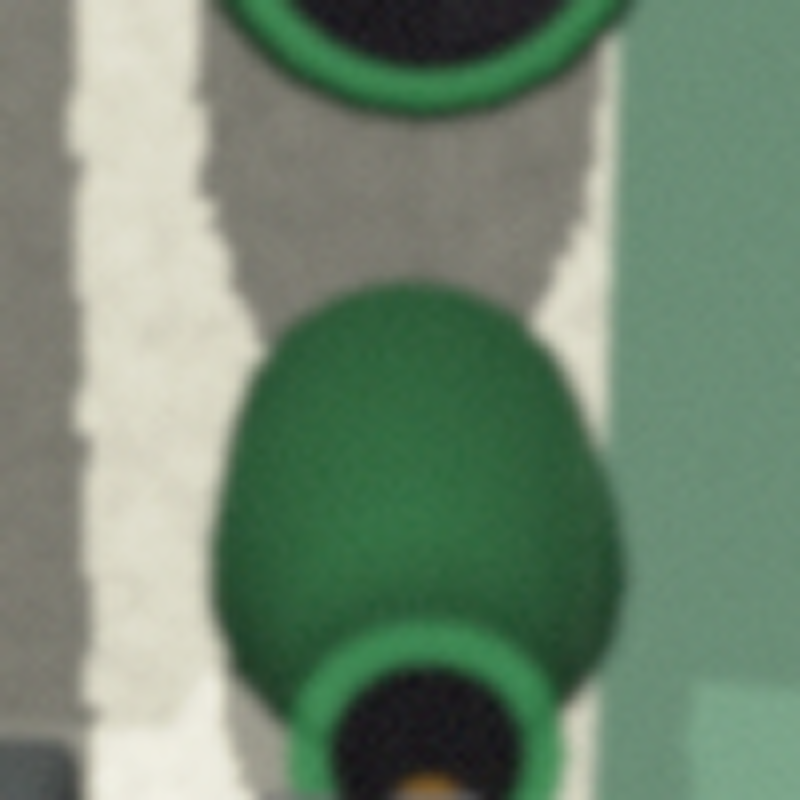

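drive_tool --targets '[[[-35,0,0],0,-1],[[-55,5,0],0,-1],[[-55,5,0],0,-1],[[-55,5,0],0,-1]]'

```text
time: 6.75
tcp_pos: [0.6808, 0.0328, 0.4197]
ee_rot: [3.141, 0.0, 0.109]
force: [-0.6, 0.1, 0.7]
gripper_width: -0.0001
```

```bash
python3 - <<'E'
from h import *
c=cam('wrist','w6'); s=readout.get_state(); print(s['tcp_pos'],s['ee_rot'],s['time'],-c['R'].T@c['t'])
crop(c,340,180,440,280,8,'w6c')
E
```

```text
[0.68188222 0.03305869 0.4198508 ] [ 3.14135044e+00 -1.47973299e-03  1.08933301e-01] 6.8 [0.67271608 0.10398097 0.3877611 ]
```

View pics/w6.png

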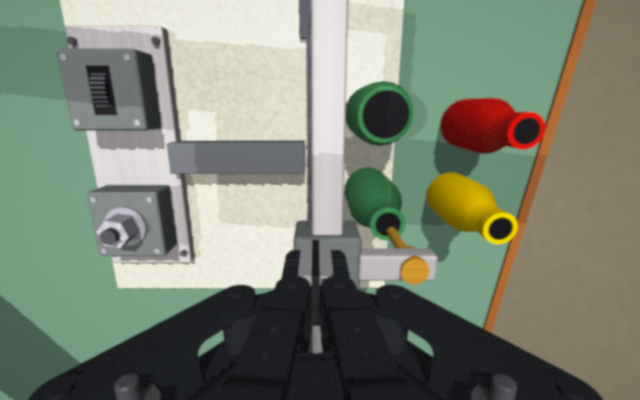

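View pics/w6c.png

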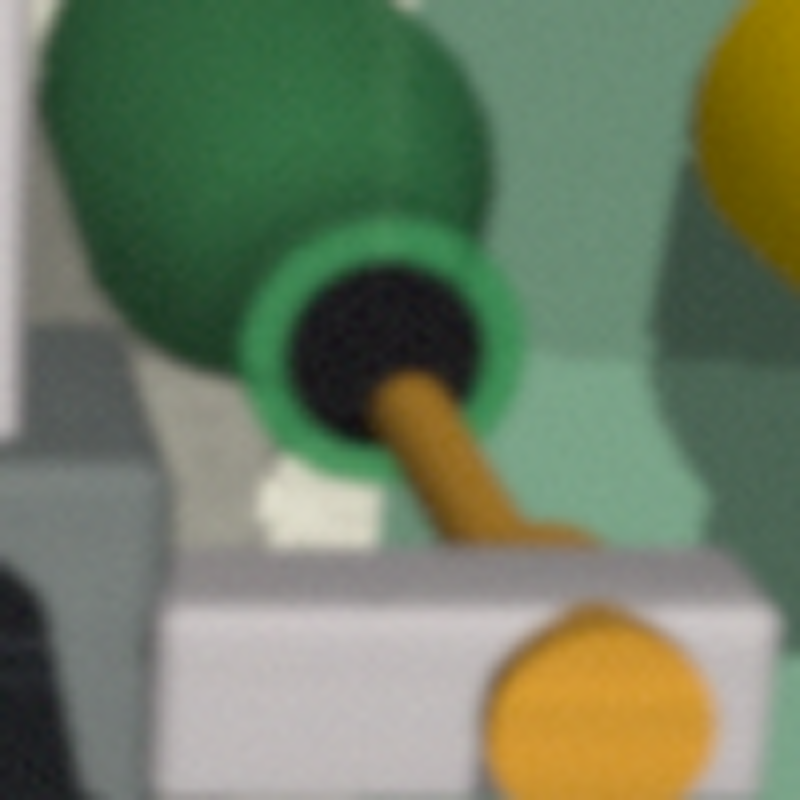

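```bash
python3 - <<'E'
from h import *
c=load('wrist')
N=lambda x,y:(340+x/8-.44,180+y/8-.44)
yaw=.11;R=np.array([[np.cos(yaw),-np.sin(yaw)],[np.sin(yaw),np.cos(yaw)]]);o=np.array([.5866,.0385])
for n,p,z in [('mouth',(384,347),.132),('tip',(410,410),.145)]:
    P=px(c,*N(*p),z); print(n,P,R.T@(P[:2]-o))
m=px(c,*N(384,347),.132)
def dr(X): u=proj(c,X); return ((u[0]-340)*8+3.5,(u[1]-180)*8+3.5)
im=cv2.imread('pics/w6c.png')
for dy,col in ((0,(255,255,255)),(-.002,(0,0,255)),(.002,(255,0,0))):
    q=np.r_[m[:2]+R@[0,dy],.145]
    for a in np.linspace(0,2*np.pi,60):
        x,y=dr(q+.004*np.array([np.cos(a),np.sin(a),0])); cv2.circle(im,(int(x),int(y)),1,col,-1)
for rr in (.011,.015):
    for a in np.linspace(0,2*np.pi,120):
        x,y=dr(m+rr*np.array([np.cos(a),np.sin(a),0])); cv2.circle(im,(int(x),int(y)),1,(0,255,255),-1)
cv2.imwrite('pics/w6o.png',im[150:550,150:650])
E
```

```text
mouth [0.74531073 0.01361235 0.132     ] [ 0.15501937 -0.04216023]
tip [0.74548815 0.0116653  0.145     ] [ 0.15498198 -0.04411499]
```

View pics/w6o.png

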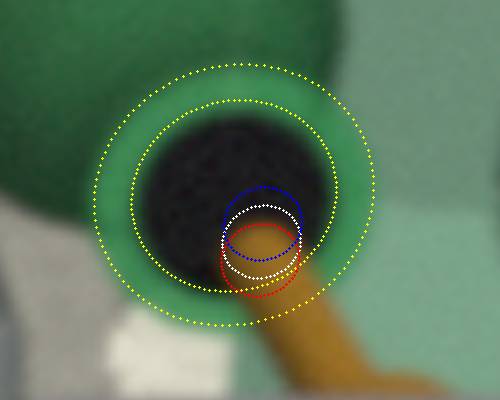

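drive_tool --targets '[[[-38,-15,0],0,-1],[[-75,-30,0],0,-1],[[-112,-45,10],0,-1],[[-145,-60,30],0,-1],[[-175,-72,60],0,-1],[[-198,-82,90],0,-1],[[-209,-85,125],0,-1],[[-209,-85,150],0,-1],[[-209,-85,163],0,-1],[[-209,-85,165],0,-1]]'

```text
time: 7.63
tcp_pos: [0.4647, 0.0953, 0.2518]
ee_rot: [3.141, 0.003, 0.11]
force: [-1.0, 0.1, 0.5]
gripper_width: -0.0002
```

drive_tool --targets '[[[0,0,1],0,-1],[[0,0,1],0,-1],[[0,0,1],0,-1]]'

```text
time: 7.88
tcp_pos: [0.4667, 0.0955, 0.2542]
ee_rot: [-3.141, -0.003, 0.11]
force: [0.8, -0.2, -0.2]
gripper_width: -0.0002
```

drive_tool --targets '[[[0,0,8],0,-1],[[0,0,11.5],0,-1],[[0,0,11.5],0,-1],[[0,0,11.5],0,-1]]'

```text
time: 8.22
tcp_pos: [0.4664, 0.0955, 0.2432]
ee_rot: [-3.141, -0.004, 0.11]
force: [-1.6, -0.2, 10.9]
gripper_width: 0.0002
```

Contact at 11 N. Roll +1.7 mm to the rig's +y (tool −y).

drive_tool --targets '[[[0,-0.8,0],0,-1],[[0,-1.7,0],0,-1],[[0,-1.7,0],0,-1],[[0,-1.7,0],0,-1]]'

```text
time: 8.55
tcp_pos: [0.4662, 0.0971, 0.2432]
ee_rot: [3.141, -0.004, 0.11]
force: [-1.5, -1.2, 12.3]
gripper_width: 0.0002
```

drive_tool --targets '[[[0,0,-40],0,-1],[[0,0,-80],0,-1],[[0,0,-120],0,-1],[[20,10,-150],0,-1],[[45,20,-176],0,-1],[[80,35,-176],0,-1],[[117,50,-176],0,-1],[[152,65,-176],0,-1],[[185,80,-176],0,-1],[[207,87,-176],0,-1]]'

```text
time: 9.38
tcp_pos: [0.6833, 0.0317, 0.4164]
ee_rot: [3.141, -0.001, 0.108]
force: [0.1, 0.7, -0.3]
gripper_width: 0.0005
```

drive_tool --targets '[[[0,0,0],0,-1],[[0,0,0],0,-1]]'

```text
time: 9.55
tcp_pos: [0.6814, 0.0328, 0.4158]
ee_rot: [-3.141, 0.002, 0.109]
force: [0.3, -0.2, 0.3]
gripper_width: 0.0005
```

```bash
cat > ov.py <<'E'
from h import *
import sys
c=cam('wrist',sys.argv[1]); s=readout.get_state(); print(s['tcp_pos'],s['ee_rot'],s['time'])
crop(c,340,180,440,280,8,sys.argv[1]+'c')
E
python3 ov.py w7
```

```text
[0.68036611 0.03323407 0.41643817] [-3.14125697e+00  1.78212755e-03  1.09722674e-01] 9.6
```

View pics/w7c.png

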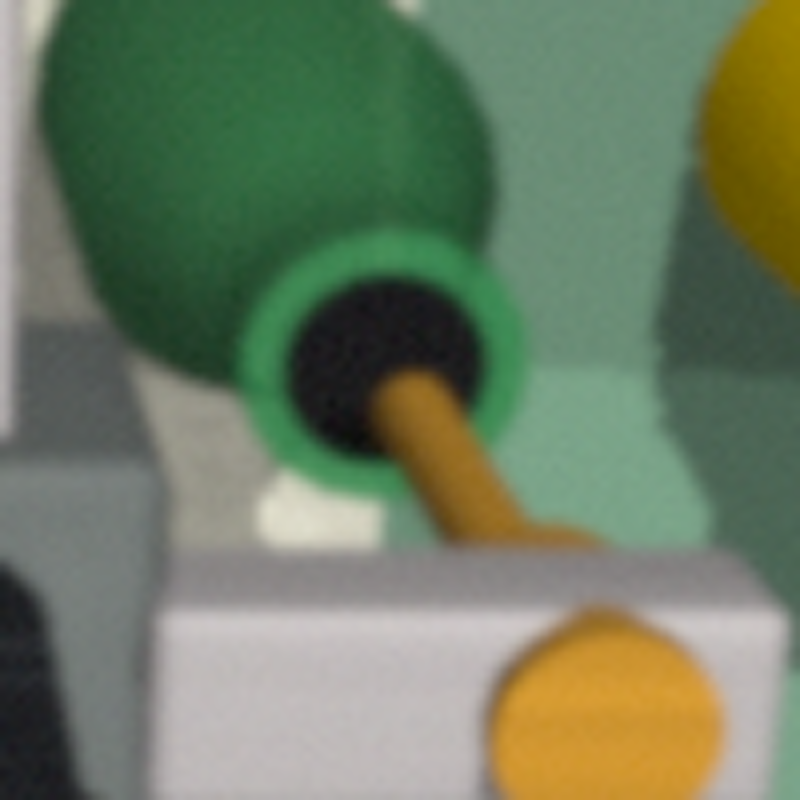

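```bash
python3 - <<'E'
from h import *
c=load('wrist')
N=lambda x,y:(340+x/8-.44,180+y/8-.44)
yaw=.11;R=np.array([[np.cos(yaw),-np.sin(yaw)],[np.sin(yaw),np.cos(yaw)]]);o=np.array([.5866,.0385])
for n,p,z in [('mouth',(384,361),.132),('tip',(410,410),.145)]:
    P=px(c,*N(*p),z); print(n,P,R.T@(P[:2]-o))
m=px(c,*N(384,361),.132)
def dr(X): u=proj(c,X); return ((u[0]-340)*8+3.5,(u[1]-180)*8+3.5)
im=cv2.imread('pics/w7c.png')
for dy,col in ((0,(255,255,255)),(-.001,(0,0,255)),(.001,(255,0,0))):
    q=np.r_[m[:2]+R@[0,dy],.145]
    for a in np.linspace(0,2*np.pi,60):
        x,y=dr(q+.004*np.array([np.cos(a),np.sin(a),0])); cv2.circle(im,(int(x),int(y)),1,col,-1)
for rr in (.0105,.0145):
    for a in np.linspace(0,2*np.pi,120):
        x,y=dr(m+rr*np.array([np.cos(a),np.sin(a),0])); cv2.circle(im,(int(x),int(y)),1,(0,255,255),-1)
cv2.imwrite('pics/w7o.png',cv2.resize(im[200:520,200:600],None,fx=1.8,fy=1.8))
E
```

```text
mouth [0.74451487 0.01362984 0.132     ] [ 0.15423024 -0.04205547]
tip [0.74437295 0.01335184 0.145     ] [ 0.15405866 -0.04231622]
```

View pics/w7o.png

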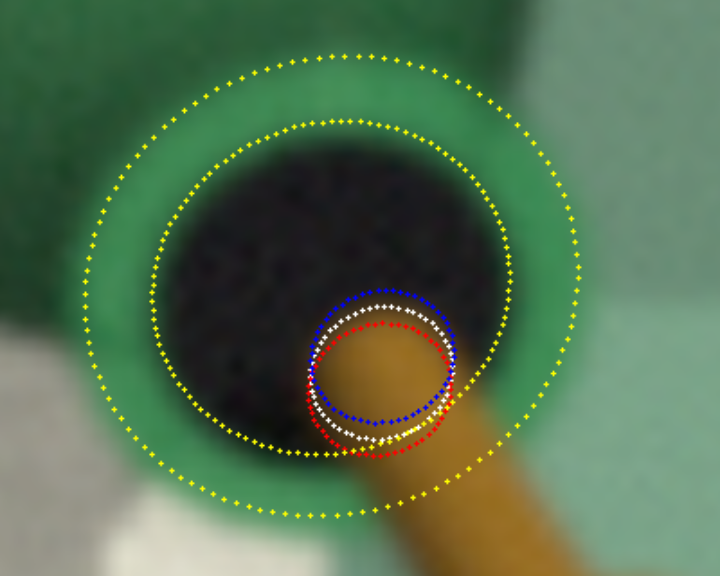

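drive_tool --targets '[[[-40,10,0],-0.1,-1],[[-80,20,0],-0.2,-1],[[-118,30,10],-0.3,1],[[-150,40,30],-0.366,1],[[-180,47,55],-0.366,1],[[-200,52,85],-0.366,1],[[-208,54,110],-0.366,1],[[-208,54,116],-0.366,1],[[-208,54,116],-0.366,1],[[-208,54,116],-0.366,1]]'

```text
time: 10.43
tcp_pos: [0.4802, -0.0428, 0.3027]
ee_rot: [3.14, -0.002, 0.477]
force: [0.5, -0.6, 0.4]
gripper_width: 0.0855
```

```bash
python3 - <<'E'
from h import *
c=cam('wrist','w8'); s=readout.get_state(); print(s['tcp_pos'],s['ee_rot'],s['time'],s['gripper_width'])
E
```

```text
[ 0.48104881 -0.04280432  0.30317283] [ 3.13967382 -0.00340446  0.47673945] 10.4833 0.08556706140023623
```

View pics/w8.png

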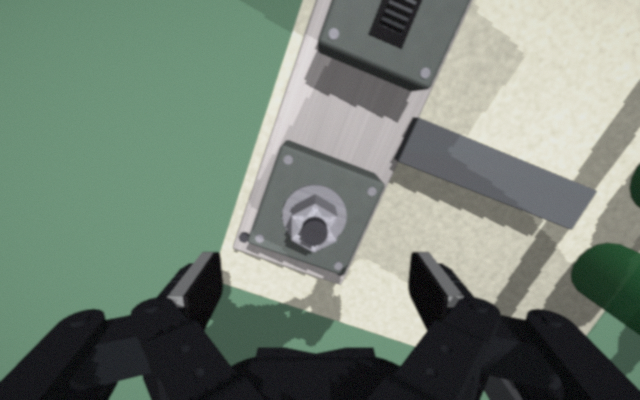

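```bash
python3 - <<'E'
from h import *
c=load('wrist')
crop(c,270,175,360,255,8,'w8c')
E
```

```text
(no output)
```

View pics/w8c.png

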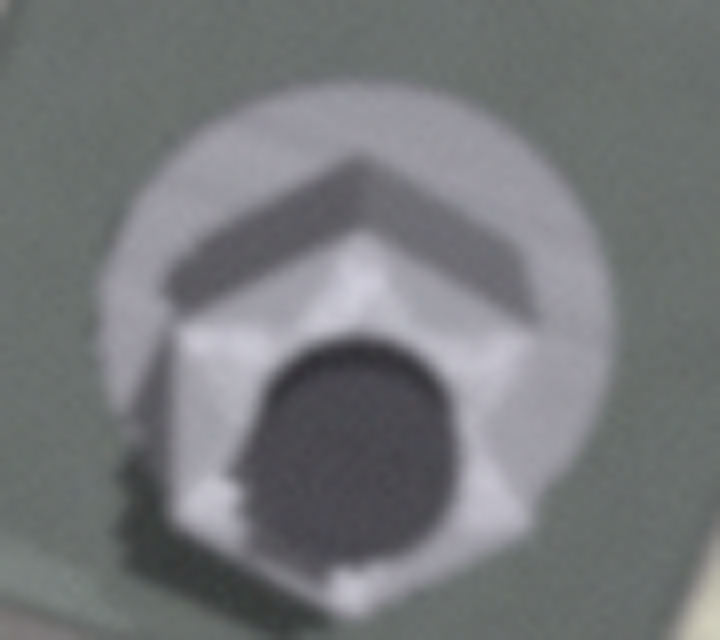

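drive_tool --targets '[[[0,0,30],0,1],[[0,0,52],0,1],[[0,0,58],0,1],[[0,0,58],0,1],[[0,0,58],0,-1],[[0,0,58],0,-1],[[0,0,58],0,-1],[[0,0,58],0,-1],[[0,0,58],0,-1],[[0,0,58],0,-1]]' --grip_force 30

```text
time: 11.32
tcp_pos: [0.4798, -0.0433, 0.2444]
ee_rot: [3.14, -0.001, 0.476]
force: [-2.1, -0.9, 6.5]
gripper_width: 0.0273
```

drive_tool --targets '[[[0,0,-0.3],0.1,-1],[[0,0,-0.3],0.2,-1],[[0,0,-0.3],0.3,-1],[[0,0,-0.3],0.4,-1],[[0,0,-0.3],0.5,-1],[[0,0,-0.3],0.6,-1],[[0,0,-0.3],0.7,-1],[[0,0,-0.3],0.8,-1],[[0,0,-0.3],0.9,-1],[[0,0,-0.3],0.95,-1]]'

```text
time: 12.15
tcp_pos: [0.4801, -0.0434, 0.2444]
ee_rot: [-3.141, -0.002, -0.478]
force: [0.8, -1.2, 1.9]
gripper_width: 0.0276
```

```bash
python3 - <<'E'
from h import *
s=readout.get_state(); print(s['tcp_pos'],s['ee_rot'],s['time'],s['gripper_width'],s['force'],s['ft_torque'],s['effort'],s['q'])
E
```

```text
[ 0.48010153 -0.0433636   0.24443733] [-3.14131096e+00 -1.88492860e-03 -4.78153730e-01] 12.15 0.027563742808552543 [ 0.78509005 -1.21885028  1.9021363 ] [-0.07102822  0.00567122  0.05469565] [  0.21712626 -37.90152311  19.65136349   0.07431142   0.17966347
  -0.11318886] [-8.99392417e-02  3.17657839e-01 -5.15125381e-01  7.36161811e-01
 -4.52780958e-04  1.95901013e+00]
```

drive_tool --targets '[[[0,0,0],0.04,-1],[[0,0,0],0.08,-1],[[0,0,0],0.1,-1],[[0,0,0],0.12,-1],[[0,0,0],0.12,-1]]'

```text
time: 12.57
tcp_pos: [0.4803, -0.0432, 0.2444]
ee_rot: [-3.141, -0.002, -0.593]
force: [1.5, -0.2, 5.3]
gripper_width: 0.0272
```

```bash
python3 - <<'E'
from h import *
s=readout.get_state(); print(s['tcp_pos'],s['ee_rot'],s['time'],s['gripper_width'],s['force'],s['ft_torque'],s['effort'])
E
```

```text
[ 0.48028098 -0.04317758  0.24443252] [-3.14055587e+00 -2.00563096e-03 -5.93035127e-01] 12.5667 0.027234882897960607 [ 1.50224106 -0.24669173  5.2639118 ] [-0.00639114 -0.13039423  0.76353285] [ -0.5622822  -36.40107036  18.4007585    0.33225227   0.11415187
   0.88897241]
```

drive_tool --targets '[[[0,0,0],0.02,-1],[[0,0,0],0.02,-1],[[0,0,0],0.02,1],[[0,0,0],0.02,1],[[0,0,0],0.02,1],[[0,0,0],0.02,1],[[0,0,-15],0.02,1],[[0,0,-50],0.02,1],[[0,0,-80],0.02,1],[[0,0,-80],0.02,1]]'

```text
time: 13.4
tcp_pos: [0.4816, -0.0434, 0.3287]
ee_rot: [-3.137, -0.008, -0.614]
force: [0.9, 0.0, -0.2]
gripper_width: 0.0852
```

```bash
python3 - <<'E'
from h import *
c=cam('wrist','w9'); s=readout.get_state(); print(s['tcp_pos'],s['ee_rot'],s['time'],s['gripper_width'],s['force'])
crop(c,260,160,370,260,7,'w9c')
c=cam('scene','s9'); crop(c,230,160,420,300,4,'s9c')
E
```

```text
[ 0.48100524 -0.04332884  0.32646722] [-3.1383829  -0.00546809 -0.61445108] 13.45 0.08504381621802842 [-0.43951444  0.74463032  0.0246699 ]
```

View pics/w9c.png

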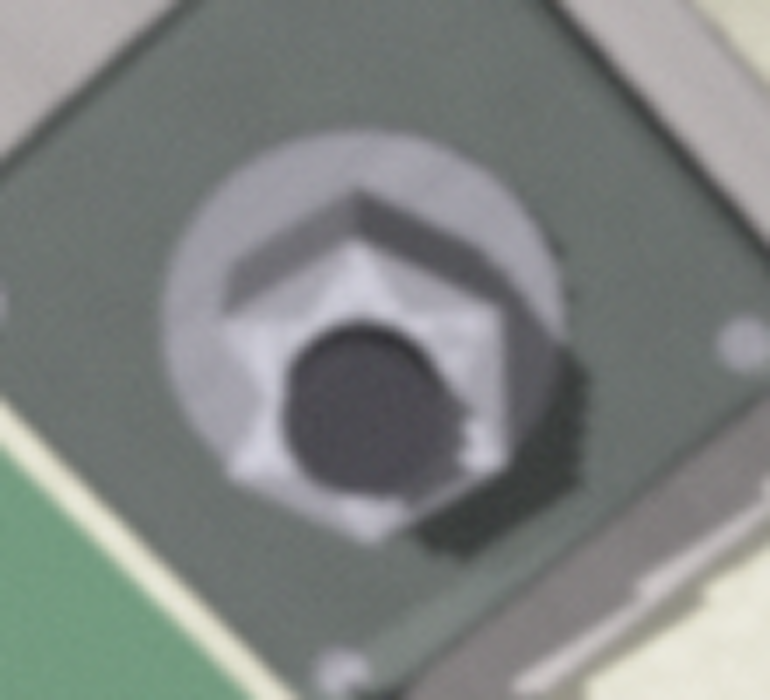

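View pics/s9c.png

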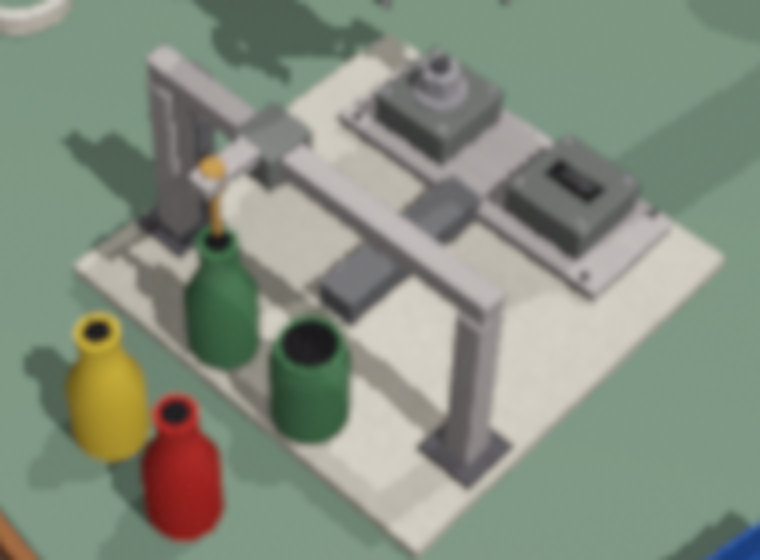

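```bash
python3 - <<'E'
from h import *
r.job_done(); s=readout.get_state(); print(s['time'])
E
```

```text
the job is handed in; nothing more can be done
the job is handed in; nothing more can be done
```

I centred the nozzle over the narrow-necked green bottle, turned the clamp nut to its stop, let go and lifted clear. The job is handed in, at about 13.5 s on the robot's clock.

- **Wheel:** I rolled it with the shut fingertips in two strokes towards the rig's −y (about 36 mm of rim travel), which overshot by about 2 mm. A 1.7 mm stroke back corrected that. A close wrist-camera view after the correction showed the nozzle tip within about 0.5 mm of the mouth's centre (y about −42 mm). I didn't repeat that view after clamping, but the last scene picture still shows the nozzle over the mouth.
- **Nut:** I gripped it across the flats (jaw opening 27 mm) and turned it clockwise about 1.07 rad. The torque rose from about 0.06 to 0.76 N m there, so it had reached the stop. The wrist picture after release fits a nut angle of about 1.2 rad.
- **Bystanders:** in the last scene picture the bottle, jar and the red and yellow bottles stand where they did. The loose items farther out on the bench (spools, tools, tray) weren't re-checked, but the arm did no work near them.
- **Off or in disagreement:** the wheel force briefly reached about 20 N, above the advised 15 N, before I eased it off. The bench cameras put the mouth between −42 and −46 mm, so I used the closer wrist view instead.

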